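# Bring the wreath board round to its start line

### The arm

A 6-joint arm with a two-finger parallel gripper is mounted at the origin on the work surface. World frame = base frame: x ahead of the robot, y to its left, z up, the work surface at z = 0. Lengths are in m, angles in rad, forces in N, time in s.
With the tool pointing down it reaches from about 0.3 to 1 m from the base axis. Payload 5.1 kg.
Tool frame: the origin (TCP) lies midway between the tips of the shut fingers; the grasp point (between the pads) lies 19 mm behind it; z points along the fingers, y is the line along which they close (so a half turn about z gives the same grasp; the last joint's range is limited). The gripper opens to 95 mm and grips with 3 to 60 N. Pads are 20 mm wide; open, the fingers measure 119 mm over their backs; the gripper's body (75 mm by 180 mm) begins 59 mm behind the grasp point.
Start: joints at [-1.299, 0.124, 1.65, -0, 1.367, -0.083], TCP at [0.226, -0.61, 0.215] pointing down, gripper open.
Joint ranges: [-2.61, 2.61], [-1.02, 2.33], [0.03, 2.71], [-1.35, 4.49], [0.32, 2.68], [-2.91, 2.91]. Speed limits (rad/s): [2.57, 2.57, 3.14, 3.14, 3.14, 3.14].

### API

Orientations are given as a unit quaternion [w, x, y, z].
In Python, from cell import arm, vision, close_job gives the robot as it stands.
- The arm moves only by the tool drive_tool, never from a script. Its argument "motion" is a list of rows, each an object of numbers: "grip": the closure, from -1 (fully open) to 1 (shut), so that 0 is half open; "x", "y", "z": the shift along the tool's x, y, z in cm; "spin": the turn about the tool's z in degrees. A call has 1 to 5 rows; each row is the pose to reach, as a shift and turn from the pose commanded when the call began, along the tool's axes at that moment; what a row does not reach only later rows make up. A row lasts 1/8 s, in which the tool goes at most 62.5 mm and 10.7 degrees, less where a joint would pass 70% of its speed; a pose out of reach is approached as far as the arm can. A call with a gripper value outside its range is refused whole. The fingers move at their own pace and stop on an object; the grip force is fixed at half the most. Time passes only in rows, so rows that repeat a pose let the fingers close. It gives the time, the measured TCP pose, the force, the opening and the grip force at its end, in the units of the state.
- arm.get_state(): the state, without advancing time (a new reading comes with each control period).
- vision.capture(name): name is "side" or "top"; returns (picture, depth): 384x512x3 uint8, red, green, blue; 384x512 float32, m along the optical axis (not along the pixel's ray), 0 where there is no reading.
- vision.calibration(name): a dict with "fx", "fy", "cx", "cy" (pixels), "view" (4x4, takes a point from world to camera coordinates). Camera axes: x right, y down, z forward; pixel columns grow to the right and rows downward; lengths in m; the calibration is good to about 2 mm. A picture is of the moment at which its call begins. calibration takes no time and is no camera call.
- close_job(): hands the job in; it is judged then, once.
The state is a dict: "clock": time; "qpos": joint angles; "dq": joint speeds; "effort": joint torques, N m; "ee_pos": TCP position; "ee_rot": TCP orientation; "contact_force": force on the tool from outside, world axes, zero at the start; "torque": the same for the moment, N m; "grip_width": opening from 0.0 (shut) to 1.0 (fully open); "finger_force": force on a finger pad.
Only numpy, scipy, OpenCV 4.12 (cv2) and the standard library are available. Lean on these libraries where they do the work, as an engineer would, in place of code of your own. Each camera call takes 0.05 s, during which the arm holds its last target. There are 200 camera calls.

### The job

Get the wreath board ready for binding: push it gently round with a fingertip until the arrow line on the rim of the turning board lines up with the one long line of the scale on the base ring, and leave it at rest there. Only push - pinch and lift nothing. The base must stay in its place, the wire reel must stay standing on the middle of the board, and the other things on the table must be left alone.

Things in the scene. Friction and masses are not known exactly. Their poses are not given: they have to be found in the camera images.
- board_base: Loose round plywood base of the wreath board, 324 mm across, top face 21 mm above the table (15 mm ply on 6 mm rubber feet). 1.3 kg, with the board 2.2 kg; it stays put under a light push. Origin: centre of its underside, on the table and on the turning axis; z up. Its rim, seen outside the board, carries the scale; the long line lies in its -x direction.
- board: The turning board (the dial): pale wooden disc, 270 mm across, 15 mm thick. It turns endlessly both ways about the vertical axis against a friction of about 0.12 Nm (1.3 N at a peg) and stays where it is left. Origin: on the axis, at its underside, 27 mm above the table; z up; it turns with the board, and the arrow line lies in its -x direction.
- board_hub (a point): The turning axis at the board's top face, 42 mm above the table. Four round wooden pegs, 14 mm thick, 42 to 92 mm above the table, stand 90 mm from it, at 45, 135, 225 and 315 degrees from the arrow line. A wreath frame is fixed flat on the board: copper wire rings 150 and 210 mm across, inside and outside the pegs, up to 50 mm above the table: push the pegs above them.
- arrow_tip (a point): Tip of the arrow line: a dark line, 24 mm long and 6 mm wide, with an arrowhead, on the board's top face, running out to its rim. The point lies on the rim, 135 mm from the axis, 42 mm above the table.
- start_line (a point): Inner end of the long scale line on the base, 135 mm from the axis, 21 mm above the table; straight below the arrow tip when the two line up. The scale has 24 dark lines, 15 degrees apart: 23 short ones (8 mm long, 2 mm wide) and this one, 24 mm long (the full width of the visible rim) and 6 mm wide.
- wire_reel: A reel of florist's wire, 44 mm across and 55 mm high, standing loose on the middle of the board (up to 17 mm off the axis), its top 97 mm above the table; it rides round with the board. Origin: centre of its underside.
- secateurs: Secateurs, 158 mm long, 65 mm wide, 17 mm high, lying on the table beside the base. Origin: under the pivot; blades to +x, handles to -x.
- twine: A drum of jute twine, 60 mm across and 64 mm high, standing on the table beside the base. Origin: centre of its underside.
- mug: A white mug, 80 mm across, 92 mm high, handle to its +y. Origin: centre of its underside.
- jar: A glass jar with a metal lid, 72 mm across, 110 mm high. Origin: centre of its underside.
- bowl: A brown earthenware bowl, 110 mm across, 45 mm high. Origin: centre of its underside.
- flowerpot: A small empty terracotta pot, 92 mm across, 85 mm high. Origin: centre of its underside.
Things that resemble listed ones, but are neither listed nor needed, are in the scene too. Leave any green, orange or yellow look-alike of the wire_reel alone.

How it is judged:
By the outcome, as a careful person would: the job done as asked, in the order asked, and still so for the second after the job is handed in, with the robot touching nothing.
It also fails if it takes over 48 s, if anything falls off the work surface, if the arm or the gripper's body presses on something with over 40 N, if the wrist force passes 120 N, or if a joint passes its speed limit or range.

## Working session

There is one attempt and no reset: what is moved stays moved. The work goes in short steps, Python scripts to look and compute and a tool call to move; the robot and the scene stay as the last step left them, time stands still between calls to the robot, and variables do not carry over. Pictures are saved under pics/ and viewed, at most 10 in all, crops included, and the job is handed in when it is done.

Besides the shell and the picture viewer there is one more tool, called after "Request:" as a command line: name --argument value ..., lists and objects as JSON in quotes. drive_tool: Moves the arm, as the interface text tells. Its arguments: {"type":"object","properties":{"motion":{"type":"array","items":{"type":"object","properties":{"grip":{"type":"number"},"x":{"type":"number"},"y":{"type":"number"},"z":{"type":"number"},"spin":{"type":"number"}}}}},"required":["motion"]}

```bash
mkdir -p pics && python3 - <<'E'
from cell import arm, vision
import cv2, numpy as np
for n in ("top","side"):
    p,d=vision.capture(n); cv2.imwrite(f"pics/{n}0.png",p[:,:,::-1]); np.savez(f"{n}0.npz",p=p,d=d)
    c=vision.calibration(n); print(n,c["fx"],c["cx"],c["cy"],np.round(c["view"],3).tolist())
s=arm.get_state();print(s)
E
```

```text
top 349.3393818487792 253.33331179783573 191.90725487284604 [[0.02, -1.0, -0.005, -0.013], [-0.982, -0.019, -0.188, 0.523], [0.188, 0.009, -0.982, 1.07], [0.0, 0.0, 0.0, 1.0]]
side 450.32454638622954 253.50779621138594 188.3431298226202 [[-0.769, -0.639, 0.013, 0.392], [-0.369, 0.427, -0.826, 0.225], [0.522, -0.639, -0.564, 1.289], [0.0, 0.0, 0.0, 1.0]]
{'clock': 0.1, 'qpos': array([-1.29861448e+00,  1.24432985e-01,  1.65155008e+00, -1.71997598e-05,
        1.36748004e+00, -8.26304470e-02]), 'dq': array([-0.00099805, -0.00254736, -0.00289716, -0.00211391,  0.00163931,
        0.00147124]), 'effort': array([ 1.15975243e-03, -4.18881512e+01, -3.61096501e+01,  7.77329458e-02,
        4.61359578e-02, -6.65046582e-05]), 'ee_pos': array([ 0.22561166, -0.60896798,  0.21350696]), 'ee_rot': array([-9.30234776e-04,  9.84304020e-01,  1.76478669e-01, -9.68876577e-05]), 'contact_force': array([-0.36255856,  0.14931987,  0.87077464]), 'torque': array([ 0.05674283, -0.00828777,  0.08730907]), 'finger_force': 0.0, 'grip_width': 0.999226881509491}
```

View pics/top0.png

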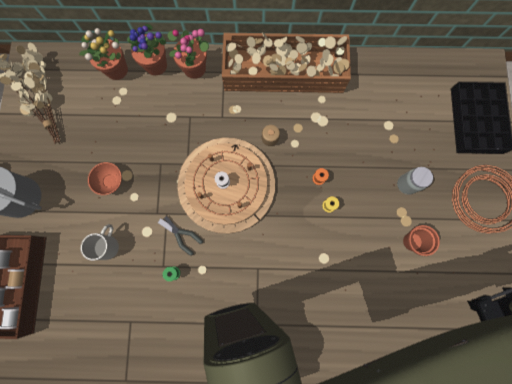

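View pics/side0.png

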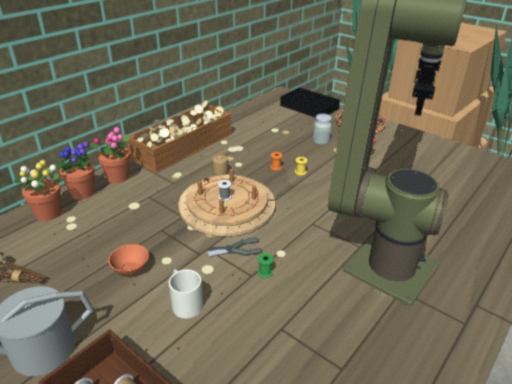

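```bash
cat > h.py <<'E'
import numpy as np, cv2
from cell import arm, vision
def ray(n,u,v,z):
    c=vision.calibration(n);V=np.array(c["view"]);R,t=V[:3,:3],V[:3,3]
    o=-R.T@t; d=R.T@np.array([(u-c["cx"])/c["fx"],(v-c["cy"])/c["fy"],1])
    return o+d*(z-o[2])/d[2]
def proj(n,P):
    c=vision.calibration(n);V=np.array(c["view"]);q=np.atleast_2d(P)@V[:3,:3].T+V[:3,3]
    return np.c_[c["fx"]*q[:,0]/q[:,2]+c["cx"],c["fy"]*q[:,1]/q[:,2]+c["cy"]]
def cloud(n,d):
    c=vision.calibration(n);V=np.array(c["view"]);v,u=np.mgrid[:384,:512]
    P=np.stack([(u-c["cx"])/c["fx"]*d,(v-c["cy"])/c["fy"]*d,d],-1)
    return (P-V[:3,3])@V[:3,:3]
def ortho(n,p,c,z,half=.18,S=560):
    # columns: -y to the right ; rows: -x downward (as in the top view)
    W=np.array([[c[0]+half,c[1]+half,z],[c[0]+half,c[1]-half,z],[c[0]-half,c[1]-half,z],[c[0]-half,c[1]+half,z]])
    H=cv2.getPerspectiveTransform(proj(n,W).astype(np.float32),np.float32([[0,0],[S,0],[S,S],[0,S]]))
    return cv2.warpPerspective(p,H,(S,S),flags=cv2.INTER_CUBIC)
E
python3 - <<'E'
from h import *
f=np.load("top0.npz");p,d=f["p"],f["d"];P=cloud("top",d)
g=ray("top",226,184,.03);print("guess",g)
r=np.hypot(P[...,0]-g[0],P[...,1]-g[1])
for a,b,R in((.012,.03,.19),(.037,.052,.15)):
    m=(r<R)&(P[...,2]>a)&(P[...,2]<b)&(d>0)
    (x,y),rad=cv2.minEnclosingCircle(P[m][:,:2].astype(np.float32)); print(a,x,y,rad,np.median(P[m][:,2]),m.sum())
m=(r<.12)&(P[...,2]>.075)&(d>0)
k,l,st,ce=cv2.connectedComponentsWithStats(m.astype(np.uint8))
for i in range(1,k):print(st[i,4],P[l==i].mean(0),P[l==i][:,2].max())
cv2.imwrite("pics/o1.png",ortho("top",p,g,.042)[:,:,::-1])
E
```

```text
guess [0.55188721 0.088228   0.03      ]
0.012 0.54344242811203 0.09944626688957214 0.1771603226661682 0.02084108988226072 2035
0.037 0.5553131103515625 0.08922740072011948 0.1346704661846161 0.042215425238623976 4919
22 [0.63024541 0.13668812 0.08892396] 0.09555495853022213
20 [0.60179599 0.01326178 0.08888824] 0.09552231859794513
152 [0.5575854  0.09723548 0.0966158 ] 0.10130363341769336
19 [0.50592305 0.16440936 0.08920915] 0.09356999605284691
19 [0.47854175 0.04050188 0.08953022] 0.09745757840684212
```

View pics/o1.png

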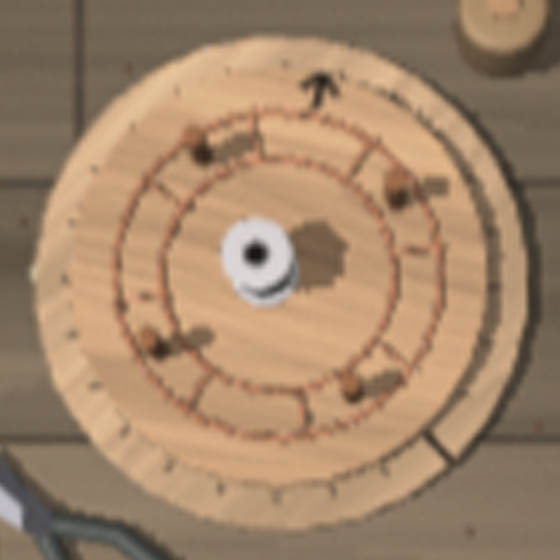

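The top view and the orthophoto (0.643 mm/px) agree. The arrow tip is at about (322,72), the long line runs from (428,432) to (453,462), and the four pegs and the reel at (256,252) are clear. The peg mean puts the hub at about (0.554, 0.089). The board must turn clockwise by roughly 124°, so I'll push the peg at 32° with the shut fingers. Next I'll refine the angles and work out the approach.

```bash
cat >> h.py <<'E'
def dark_angle(n,p,c,z,r0,r1,a0,a1):
    """darkness-weighted angle (deg) of the mark in the polar strip r0..r1, a0..a1 round c at height z"""
    A=np.arange(a0,a1,.25);R=np.arange(r0,r1,.001)
    a,r=np.meshgrid(np.radians(A),R)
    q=proj(n,np.c_[(c[0]+r*np.cos(a)).ravel(),(c[1]+r*np.sin(a)).ravel(),np.full(a.size,z)]).astype(np.float32)
    g=cv2.cvtColor(p,cv2.COLOR_RGB2GRAY).astype(np.float32)
    s=cv2.remap(g,q[:,0].reshape(a.shape),q[:,1].reshape(a.shape),cv2.INTER_LINEAR).mean(0)
    w=np.clip(np.median(s)-s-.4*(np.median(s)-s.min()),0,None)
    return (A*w).sum()/w.sum(), np.median(s)-s.min()
def rows(c,W):
    """c=(x,y,z,alpha deg) commanded; waypoints alike -> rows in tool axes (cm, deg)"""
    al=np.radians(c[3]);X=np.array([np.cos(al),np.sin(al)]);Y=np.array([np.sin(al),-np.cos(al)])
    for w in W:
        d=np.array(w[:2])-c[:2]
        print(dict(x=round(100*d@X,2),y=round(100*d@Y,2),z=round(100*(c[2]-w[2]),2),spin=round(c[3]-w[3],1)))
E
python3 - <<'E'
from h import *
f=np.load("top0.npz");p=f["p"]
f=np.load("side0.npz");ps=f["p"]
for c in ((.554,.089),(.5555,.089),(.554,.0905)):
  print(c,"arrow",[dark_angle("top",p,c,.042,r,r+.01,-30,8) for r in (.112,.121)],"line",[dark_angle("top",p,c,.021,.141,.159,-153,-120)])
  print("side",dark_angle("side",ps,c,.042,.112,.131,-30,8),dark_angle("side",ps,c,.021,.141,.159,-153,-120))
c=(.554,.089)
st=(.226,-.61,.215,20.3)
def F(phi,z,R=.09):a=np.radians(phi);return (c[0]+R*np.cos(a),c[1]+R*np.sin(a),z,phi+90)
g=F(50,.2)
rows(st,[[st[i]+(g[i]-st[i])*t for i in range(4)] for t in (1/3,2/3,1)])
print(g)
E
```

```text
(0.554, 0.089) arrow [(np.float64(-12.202087854182079), np.float32(95.94244)), (np.float64(-12.207318046632434), np.float32(111.09078))] line [(np.float64(-136.28010628390066), np.float32(83.81435))]
side (np.float64(-11.398646341233176), np.float32(55.598534)) (np.float64(-136.78140736872132), np.float32(48.81752))
(0.5555, 0.089) arrow [(np.float64(-12.379407908154125), np.float32(98.40372)), (np.float64(-12.379866263175742), np.float32(110.38059))] line [(np.float64(-136.6682049065194), np.float32(84.232445))]
side (np.float64(-12.559418053025171), np.float32(55.96427)) (np.float64(-137.1907351798308), np.float32(49.202972))
(0.554, 0.0905) arrow [(np.float64(-12.91564215956119), np.float32(94.86089)), (np.float64(-12.849344443697518), np.float32(110.30057))] line [(np.float64(-135.8520889974467), np.float32(84.2469))]
side (np.float64(-11.768675694722033), np.float32(55.49347)) (np.float64(-136.37396267327614), np.float32(48.482254))
{'x': np.float64(20.94), 'y': np.float64(-19.55), 'z': 0.5, 'spin': -39.9}
{'x': np.float64(41.89), 'y': np.float64(-39.09), 'z': 1.0, 'spin': -79.8}
{'x': np.float64(62.83), 'y': np.float64(-58.64), 'z': 1.5, 'spin': -119.7}
(np.float64(0.6118508848717886), np.float64(0.157943999880708), 0.2, 140)
```

Request:
drive_tool --motion '[{"grip": 1, "x": 4.2, "y": -3.9, "z": 0.1, "spin": -8}, {"grip": 1, "x": 8.4, "y": -7.8, "z": 0.2, "spin": -16}, {"grip": 1, "x": 12.6, "y": -11.7, "z": 0.3, "spin": -24}, {"grip": 1, "x": 16.8, "y": -15.6, "z": 0.4, "spin": -32}, {"grip": 1, "x": 21, "y": -19.5, "z": 0.5, "spin": -40}]'

```text
clock: 0.72
ee_pos: [0.3553, -0.3518, 0.2092]
ee_rot: [-0.0, 0.864, 0.504, 0.0]
contact_force: [1.3, 0.8, -0.1]
grip_width: 0.53
finger_force: 0.0
```

```bash
cat >> h.py <<'E'
C=(.554,.089)
def F(phi,z,R=.09):a=np.radians(phi);return (C[0]+R*np.cos(a),C[1]+R*np.sin(a),z,phi+90)
def cmd(c,x,y,z,spin):
    al=np.radians(c[3]);return (c[0]+.01*(x*np.cos(al)+y*np.sin(al)),c[1]+.01*(x*np.sin(al)-y*np.cos(al)),c[2]-.01*z,c[3]-spin)
E
python3 - <<'E'
from h import *
c=cmd((.226,-.61,.215,20.3),21,-19.5,.5,-40);print(c)
g=F(50,.2)
rows(c,[[c[i]+(g[i]-c[i])*t for i in range(4)] for t in (.5,1)])
E
```

```text
(np.float64(0.3553042242117136), np.float64(-0.3542551709202962), 0.21, 60.3)
{'x': np.float64(28.6), 'y': np.float64(-1.55), 'z': 0.5, 'spin': -39.9}
{'x': np.float64(57.2), 'y': np.float64(-3.09), 'z': 1.0, 'spin': -79.7}
```

Tracking matches my dead reckoning, so I'll continue the approach.

Request:
drive_tool --motion '[{"grip": 1, "x": 5.7, "y": -0.3, "z": 0.1, "spin": -8}, {"grip": 1, "x": 11.4, "y": -0.6, "z": 0.2, "spin": -16}, {"grip": 1, "x": 17.2, "y": -0.9, "z": 0.3, "spin": -24}, {"grip": 1, "x": 22.9, "y": -1.2, "z": 0.4, "spin": -32}, {"grip": 1, "x": 28.6, "y": -1.5, "z": 0.5, "spin": -40}]'

```text
clock: 1.35
ee_pos: [0.4838, -0.0959, 0.2044]
ee_rot: [-0.0, 0.639, 0.769, -0.0]
contact_force: [0.8, -1.4, 0.0]
grip_width: 0.02
finger_force: 0.0
```

```bash
python3 - <<'E'
from h import *
c=(0.3553042242117136,-0.3542551709202962,.21,60.3)
c=cmd(c,28.6,-1.5,.5,-40);print(c)
g=F(50,.2)
rows(c,[g])
E
```

```text
(np.float64(0.4839759306668093), np.float64(-0.09839467776448735), 0.205, 100.3)
{'x': np.float64(22.93), 'y': np.float64(17.16), 'z': 0.5, 'spin': -39.7}
```

Request:
drive_tool --motion '[{"grip": 1, "x": 4.6, "y": 3.4, "z": 0.1, "spin": -8}, {"grip": 1, "x": 9.2, "y": 6.9, "z": 0.2, "spin": -16}, {"grip": 1, "x": 13.8, "y": 10.3, "z": 0.3, "spin": -24}, {"grip": 1, "x": 18.4, "y": 13.8, "z": 0.4, "spin": -32}, {"grip": 1, "x": 22.9, "y": 17.2, "z": 0.5, "spin": -39.7}]'

```text
clock: 1.98
ee_pos: [0.612, 0.1602, 0.1991]
ee_rot: [-0.0, 0.34, 0.941, -0.0]
contact_force: [0.7, -1.2, -0.0]
grip_width: 0.002
finger_force: 0.0
```

Request:
drive_tool --motion '[{"grip": 1, "z": 5}, {"grip": 1, "z": 10}, {"grip": 1, "z": 12.5}, {"grip": 1, "z": 13.6}, {"grip": 1, "z": 13.6}]'

```text
schema error: expected keys grip, x, y, z, spin
```

```bash
python3 - <<'E'
from h import *
s=arm.get_state();print(s["clock"],s["ee_pos"],s["ee_rot"],s["contact_force"],s["qpos"])
p,d=vision.capture("side");cv2.imwrite("pics/s1.png",cv2.resize(p[130:270,130:330],None,fx=3,fy=3)[:,:,::-1])
for a in (50,32,14,-4,-22,-40,-58,-76):
    print(a)
    rows(F(a,.064),[F(a-3.6*k,.064) for k in (1,2,3,4,5)]) if a in(50,) else 0
E
```

```text
1.975 [0.61200451 0.16021123 0.1990809 ] [-2.29748102e-04  3.39501998e-01  9.40605274e-01 -2.44528983e-04] [ 0.68221431 -1.17625618 -0.03437909] [ 1.71299519e-01  9.65776083e-02  1.70624308e+00 -2.02992978e-04
  1.33941328e+00 -7.06675357e-01]
50
{'x': np.float64(-0.57), 'y': np.float64(-0.02), 'z': 0.0, 'spin': 3.6}
{'x': np.float64(-1.13), 'y': np.float64(-0.07), 'z': 0.0, 'spin': 7.2}
{'x': np.float64(-1.69), 'y': np.float64(-0.16), 'z': 0.0, 'spin': 10.8}
{'x': np.float64(-2.24), 'y': np.float64(-0.28), 'z': 0.0, 'spin': 14.4}
{'x': np.float64(-2.78), 'y': np.float64(-0.44), 'z': 0.0, 'spin': 18.0}
32
14
-4
-22
-40
-58
-76
```

View pics/s1.png

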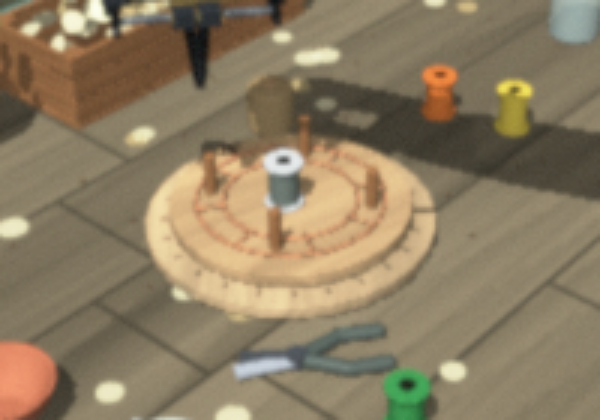

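The crop shows the shut fingertip at (200,80), above the board between the pegs, with the reel upright and nothing touched. All keys are required, so I'll descend with full rows.

Request:
drive_tool --motion '[{"grip": 1, "x": 0, "y": 0, "z": 5, "spin": 0}, {"grip": 1, "x": 0, "y": 0, "z": 10, "spin": 0}, {"grip": 1, "x": 0, "y": 0, "z": 12.5, "spin": 0}, {"grip": 1, "x": 0, "y": 0, "z": 13.6, "spin": 0}, {"grip": 1, "x": 0, "y": 0, "z": 13.6, "spin": 0}]'

```text
clock: 2.65
ee_pos: [0.6113, 0.1582, 0.0632]
ee_rot: [-0.001, 0.342, 0.94, -0.0]
contact_force: [0.4, -0.1, 0.1]
grip_width: 0.004
finger_force: 0.0
```

Request:
drive_tool --motion '[{"grip": 1, "x": -0.57, "y": -0.02, "z": 0, "spin": 3.6}, {"grip": 1, "x": -1.13, "y": -0.07, "z": 0, "spin": 7.2}, {"grip": 1, "x": -1.69, "y": -0.16, "z": 0, "spin": 10.8}, {"grip": 1, "x": -2.24, "y": -0.28, "z": 0, "spin": 14.4}, {"grip": 1, "x": -2.78, "y": -0.44, "z": 0, "spin": 18}]'

```text
clock: 3.28
ee_pos: [0.6311, 0.1375, 0.0658]
ee_rot: [0.001, 0.486, 0.874, 0.001]
contact_force: [-1.3, 1.0, 1.0]
grip_width: 0.005
finger_force: 0.9
```

```bash
python3 - <<'E'
from h import *
p,d=vision.capture("side");cv2.imwrite("pics/s2.png",cv2.resize(p[130:270,130:330],None,fx=3,fy=3)[:,:,::-1])
print(F(32,.064),arm.get_state()["contact_force"])
E
```

```text
(np.float64(0.6303243286540784), np.float64(0.13669273378098845), 0.064, 122) [ 0.55606665 -0.35508484 -0.22888348]
```

View pics/s2.png

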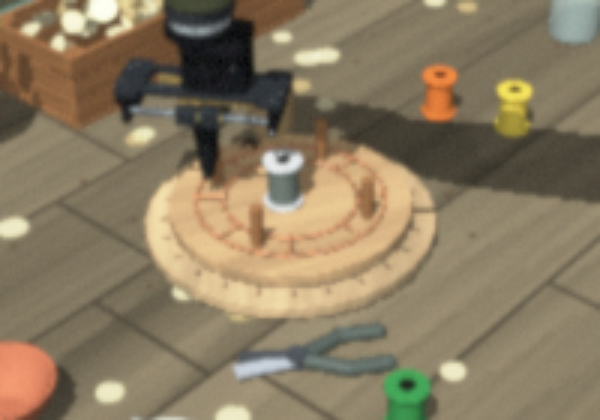

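The fingertip (207,165) is against the peg and the board is turning. The base hasn't moved and the reel stands. I'll repeat the same 18° arc.

Request:
drive_tool --motion '[{"grip": 1, "x": -0.57, "y": -0.02, "z": 0, "spin": 3.6}, {"grip": 1, "x": -1.13, "y": -0.07, "z": 0, "spin": 7.2}, {"grip": 1, "x": -1.69, "y": -0.16, "z": 0, "spin": 10.8}, {"grip": 1, "x": -2.24, "y": -0.28, "z": 0, "spin": 14.4}, {"grip": 1, "x": -2.78, "y": -0.44, "z": 0, "spin": 18}]'

```text
clock: 3.95
ee_pos: [0.6422, 0.1117, 0.0659]
ee_rot: [0.001, 0.616, 0.788, 0.001]
contact_force: [-0.6, 1.4, 1.1]
grip_width: 0.005
finger_force: 0.9
```

Request:
drive_tool --motion '[{"grip": 1, "x": -0.57, "y": -0.02, "z": 0, "spin": 3.6}, {"grip": 1, "x": -1.13, "y": -0.07, "z": 0, "spin": 7.2}, {"grip": 1, "x": -1.69, "y": -0.16, "z": 0, "spin": 10.8}, {"grip": 1, "x": -2.24, "y": -0.28, "z": 0, "spin": 14.4}, {"grip": 1, "x": -2.78, "y": -0.44, "z": 0, "spin": 18}]'

```text
clock: 4.58
ee_pos: [0.6447, 0.0837, 0.0658]
ee_rot: [0.001, 0.732, 0.682, 0.001]
contact_force: [-1.4, 2.2, 0.9]
grip_width: 0.002
finger_force: 0.9
```

Request:
drive_tool --motion '[{"grip": 1, "x": -0.57, "y": -0.02, "z": 0, "spin": 3.6}, {"grip": 1, "x": -1.13, "y": -0.07, "z": 0, "spin": 7.2}, {"grip": 1, "x": -1.69, "y": -0.16, "z": 0, "spin": 10.8}, {"grip": 1, "x": -2.24, "y": -0.28, "z": 0, "spin": 14.4}, {"grip": 1, "x": -2.78, "y": -0.44, "z": 0, "spin": 18}]'

```text
clock: 5.2
ee_pos: [0.6386, 0.0562, 0.0659]
ee_rot: [0.001, 0.829, 0.559, 0.002]
contact_force: [-0.7, 2.0, 0.4]
grip_width: 0.007
finger_force: 0.9
```

Request:
drive_tool --motion '[{"grip": 1, "x": -0.57, "y": -0.02, "z": 0, "spin": 3.6}, {"grip": 1, "x": -1.13, "y": -0.07, "z": 0, "spin": 7.2}, {"grip": 1, "x": -1.69, "y": -0.16, "z": 0, "spin": 10.8}, {"grip": 1, "x": -2.24, "y": -0.28, "z": 0, "spin": 14.4}, {"grip": 1, "x": -2.78, "y": -0.44, "z": 0, "spin": 18}]'

```text
clock: 5.82
ee_pos: [0.6243, 0.0319, 0.0659]
ee_rot: [0.001, 0.906, 0.422, 0.002]
contact_force: [0.5, 2.2, -0.1]
grip_width: 0.004
finger_force: 0.9
```

```bash
python3 - <<'E'
from h import *
p,d=vision.capture("side");cv2.imwrite("pics/s3.png",cv2.resize(p[130:270,130:330],None,fx=3,fy=3)[:,:,::-1])
print(F(-40,.064),arm.get_state()["contact_force"])
print(dark_angle("side",p,C,.042,.112,.131,-125,-75),dark_angle("side",p,C,.021,.141,.159,-153,-120))
E
```

```text
(np.float64(0.622943999880708), np.float64(0.031149115128211467), 0.064, 50) [-0.76923686 -0.16742554  0.04635864]
(np.float64(-96.62984749124715), np.float32(80.83425)) (np.float64(-136.7627991230319), np.float32(51.788513))
```

View pics/s3.png

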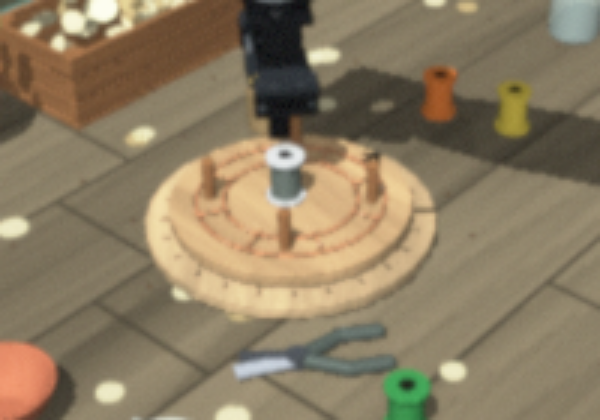

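The arrow at (372,155) measures −96.6° and the long line at (423,210) measures −136.8°, so about 40° remain. The reel stands and the base is unmoved. I'll do two more arcs, slower at the end.

Request:
drive_tool --motion '[{"grip": 1, "x": -0.57, "y": -0.02, "z": 0, "spin": 3.6}, {"grip": 1, "x": -1.13, "y": -0.07, "z": 0, "spin": 7.2}, {"grip": 1, "x": -1.69, "y": -0.16, "z": 0, "spin": 10.8}, {"grip": 1, "x": -2.24, "y": -0.28, "z": 0, "spin": 14.4}, {"grip": 1, "x": -2.78, "y": -0.44, "z": 0, "spin": 18}]'

```text
clock: 6.5
ee_pos: [0.6034, 0.013, 0.0657]
ee_rot: [0.001, 0.961, 0.276, 0.002]
contact_force: [1.8, 0.6, 0.2]
grip_width: 0.004
finger_force: 0.8
```

Request:
drive_tool --motion '[{"grip": 1, "x": -0.57, "y": -0.02, "z": 0, "spin": 3.6}, {"grip": 1, "x": -1.13, "y": -0.07, "z": 0, "spin": 7.2}, {"grip": 1, "x": -1.69, "y": -0.16, "z": 0, "spin": 10.8}, {"grip": 1, "x": -2.24, "y": -0.28, "z": 0, "spin": 14.4}, {"grip": 1, "x": -2.24, "y": -0.28, "z": 0, "spin": 14.4}]'

```text
clock: 7.12
ee_pos: [0.5819, 0.0034, 0.0651]
ee_rot: [0.0, 0.988, 0.154, 0.001]
contact_force: [-0.3, 0.0, -0.8]
grip_width: 0.006
finger_force: 0.0
```

```bash
cat > chk.py <<'E'
from h import *
import sys
for n in ("side","top"):
    p,d=vision.capture(n)
    for c in (C,(.5555,.089),(.554,.0905)):
        a=dark_angle(n,p,c,.042,.112,.131,-157,-110);b=dark_angle(n,p,c,.021,.141,.159,-153,-122)
        print(n,np.round(a,2),np.round(b,2),"rest",round(b[0]-a[0],2))
    if n=="top": o=ortho(n,p,C,.042)
    else: s=cv2.resize(p[130:270,130:330],(800,560),interpolation=cv2.INTER_CUBIC)
cv2.imwrite(f"pics/{sys.argv[1]}.png",np.hstack([cv2.resize(o,(400,400)),cv2.resize(s,(400,400))])[:,:,::-1])
print(arm.get_state()["ee_pos"],arm.get_state()["contact_force"])
E
python3 chk.py c1
```

```text
side [-129.69   94.11] [-136.79   49.94] rest -7.1
side [-130.21   91.86] [-137.2    49.33] rest -6.99
side [-129.24   90.75] [-136.39   49.33] rest -7.15
top [-114.03   20.54] [-124.83   26.29] rest -10.8
top [-114.09   20.66] [-124.94   25.79] rest -10.85
top [-114.12   18.69] [-124.6   25.8] rest -10.47
[0.58169613 0.0035989  0.06456195] [ 0.18719006 -0.54706066 -0.87119274]
```

View pics/c1.png

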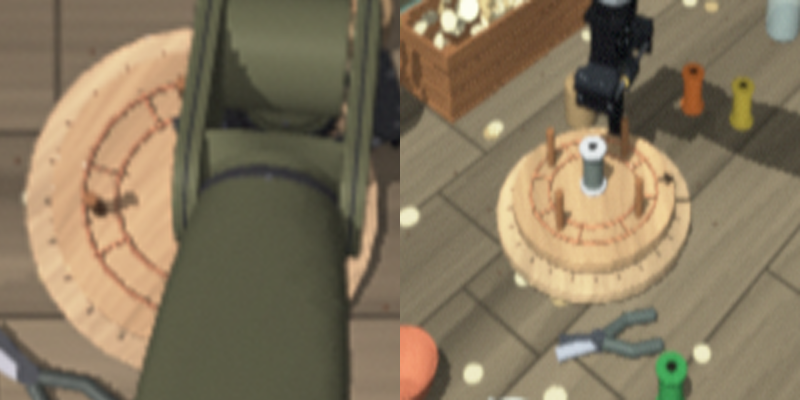

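From the side, the arrow at (668,178) is at −129.7° and about 7° short of the long line at (683,202). The top view is blocked by the arm. I'll push slowly for 5°, then back off and look from the top.

Request:
drive_tool --motion '[{"grip": 1, "x": -0.2, "y": 0, "z": 0, "spin": 1.3}, {"grip": 1, "x": -0.4, "y": -0.01, "z": 0, "spin": 2.5}, {"grip": 1, "x": -0.6, "y": -0.02, "z": 0, "spin": 3.8}, {"grip": 1, "x": -0.78, "y": -0.03, "z": 0, "spin": 5}, {"grip": 1, "x": -0.78, "y": -0.03, "z": 0, "spin": 5}]'

```text
clock: 7.85
ee_pos: [0.5733, 0.0015, 0.0635]
ee_rot: [-0.0, 0.994, 0.11, -0.0]
contact_force: [1.0, -0.6, 1.3]
grip_width: 0.001
finger_force: 0.4
```

```bash
python3 chk.py c2; python3 -c "
from h import *
c=F(-77.4,.064);print(c);rows(c,[(.55,-.3,.2,c[3])])"
```

```text
side [-134.97   97.01] [-136.77   50.5 ] rest -1.8
side [-135.45   93.03] [-137.18   49.36] rest -1.73
side [-134.49   92.7 ] [-136.36   49.61] rest -1.87
top [-112.89   18.7 ] [-124.6    25.04] rest -11.71
top [-112.92   19.17] [-124.71   24.59] rest -11.79
top [-112.82   17.1 ] [-124.43   24.49] rest -11.61
[0.57321091 0.00155177 0.06338491] [-0.07409315 -0.21723984  0.26606802]
(np.float64(0.5736328917256889), np.float64(0.0011674914255127289), 0.064, 12.599999999999994)
{'x': np.float64(-8.88), 'y': np.float64(28.88), 'z': -13.6, 'spin': 0.0}
```

Side view says 1.8° remain. I'll retreat to let the top camera confirm.

Request:
drive_tool --motion '[{"grip": 1, "x": 1, "y": 0, "z": 0, "spin": 0}, {"grip": 1, "x": 1, "y": 0, "z": -6, "spin": 0}, {"grip": 1, "x": 1, "y": 0, "z": -12, "spin": 0}, {"grip": 1, "x": 1, "y": 5, "z": -13.6, "spin": 0}, {"grip": 1, "x": 1, "y": 11, "z": -13.6, "spin": 0}]'

```text
clock: 8.57
ee_pos: [0.6095, -0.1042, 0.2029]
ee_rot: [0.001, 0.994, 0.111, 0.002]
contact_force: [-0.0, -0.1, 0.1]
grip_width: 0.005
finger_force: 0.0
```

Request:
drive_tool --motion '[{"grip": 1, "x": 0, "y": 6, "z": 0, "spin": 0}, {"grip": 1, "x": 0, "y": 12, "z": 0, "spin": 0}, {"grip": 1, "x": 0, "y": 18, "z": 0, "spin": 0}, {"grip": 1, "x": 0, "y": 22, "z": 0, "spin": 0}, {"grip": 1, "x": 0, "y": 22, "z": 0, "spin": 0}]'

```text
clock: 9.2
ee_pos: [0.6554, -0.3211, 0.1983]
ee_rot: [-0.0, 0.994, 0.108, -0.001]
contact_force: [1.0, 0.3, -0.9]
grip_width: 0.003
finger_force: 0.0
```

```bash
python3 chk.py c3
```

```text
side [-135.     94.76] [-136.82   49.52] rest -1.82
side [-135.49   91.03] [-137.23   48.63] rest -1.74
side [-134.53   90.63] [-136.35   48.91] rest -1.82
top [-134.47  109.28] [-136.28   88.03] rest -1.8
top [-134.94  107.51] [-136.66   87.6 ] rest -1.73
top [-133.93  106.88] [-135.85   88.05] rest -1.92
[ 0.65543242 -0.31807845  0.19874831] [-0.95582089  0.05978663  0.62432574]
```

View pics/c3.png

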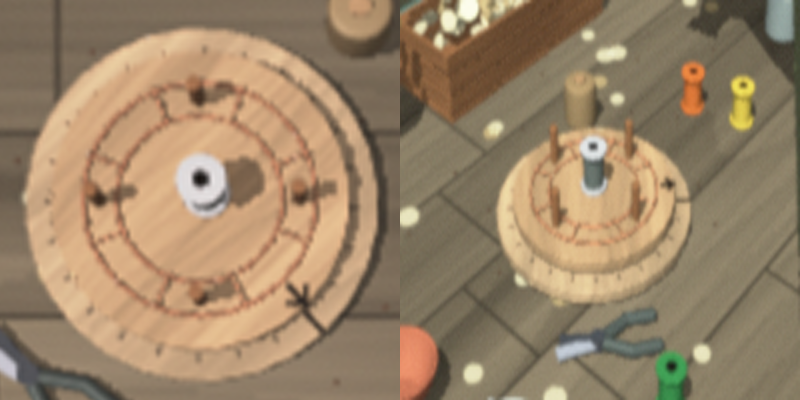

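Both cameras agree that 1.8° remains, with the arrow at (300,297) and the line at (317,325). The reel and base are fine. I'll go back along the same path and push 1.8° further.

Request:
drive_tool --motion '[{"grip": 1, "x": 0, "y": -6, "z": 0, "spin": 0}, {"grip": 1, "x": 0, "y": -12, "z": 0, "spin": 0}, {"grip": 1, "x": 0, "y": -18, "z": 0, "spin": 0}, {"grip": 1, "x": 0, "y": -22, "z": 0, "spin": 0}, {"grip": 1, "x": 0, "y": -22, "z": 0, "spin": 0}]'

```text
clock: 9.93
ee_pos: [0.6065, -0.0995, 0.1999]
ee_rot: [-0.0, 0.994, 0.113, 0.0]
contact_force: [1.0, -0.5, 0.0]
grip_width: 0.006
finger_force: 0.0
```

Request:
drive_tool --motion '[{"grip": 1, "x": 0, "y": -6, "z": 0, "spin": 0}, {"grip": 1, "x": 0, "y": -11, "z": 0, "spin": 0}, {"grip": 1, "x": 0, "y": -11, "z": 6, "spin": 0}, {"grip": 1, "x": 0, "y": -11, "z": 11, "spin": 0}, {"grip": 1, "x": 0, "y": -11, "z": 13.6, "spin": 0}]'

```text
clock: 10.55
ee_pos: [0.5811, 0.0041, 0.0602]
ee_rot: [-0.0, 0.994, 0.11, -0.002]
contact_force: [-0.2, 0.7, 0.2]
grip_width: 0.005
finger_force: 0.0
```

Request:
drive_tool --motion '[{"grip": 1, "x": -0.4, "y": 0, "z": 0, "spin": 0}, {"grip": 1, "x": -0.8, "y": 0, "z": 0, "spin": 0.5}, {"grip": 1, "x": -1, "y": 0, "z": 0, "spin": 0.9}, {"grip": 1, "x": -1.15, "y": 0, "z": 0, "spin": 1.4}, {"grip": 1, "x": -1.26, "y": 0, "z": 0, "spin": 1.8}]'

```text
clock: 11.18
ee_pos: [0.5722, 0.0009, 0.065]
ee_rot: [0.0, 0.996, 0.094, 0.002]
contact_force: [0.9, 0.5, 1.6]
grip_width: 0.006
finger_force: 0.7
```

```bash
python3 chk.py c4 | head -3; python3 chk.py c4 | head -3
```

```text
side [-135.85   87.85] [-136.72   50.33] rest -0.87
side [-136.35   83.76] [-137.05   49.68] rest -0.7
side [-135.39   83.42] [-135.83   49.52] rest -0.43
side [-136.02   89.72] [-136.73   50.13] rest -0.7
side [-136.48   85.54] [-137.12   48.98] rest -0.63
side [-135.52   85.38] [-136.15   48.92] rest -0.63
```

Request:
drive_tool --motion '[{"grip": 1, "x": -0.05, "y": 0, "z": 0, "spin": 0.3}, {"grip": 1, "x": -0.1, "y": 0, "z": 0, "spin": 0.6}, {"grip": 1, "x": -0.1, "y": 0, "z": 0, "spin": 0.6}]'

```text
clock: 11.75
ee_pos: [0.57, 0.0008, 0.0636]
ee_rot: [-0.0, 0.996, 0.089, -0.0]
contact_force: [2.4, -0.4, 1.2]
grip_width: 0.001
finger_force: 0.6
```

```bash
python3 chk.py c4 | head -3; python3 chk.py c4 | head -3
```

```text
side [-137.67   92.51] [-136.71   49.39] rest 0.96
side [-138.17   88.28] [-137.1   48.2] rest 1.06
side [-137.21   88.29] [-136.1    47.65] rest 1.11
side [-137.67   92.12] [-136.73   48.69] rest 0.94
side [-138.15   88.01] [-137.11   47.48] rest 1.04
side [-137.2    88.05] [-136.29   46.74] rest 0.91
```

Request:
drive_tool --motion '[{"grip": 1, "x": 1, "y": 0, "z": 0, "spin": 0}, {"grip": 1, "x": 1, "y": 0, "z": -6, "spin": 0}, {"grip": 1, "x": 1, "y": 0, "z": -12, "spin": 0}, {"grip": 1, "x": 1, "y": 5, "z": -13.6, "spin": 0}, {"grip": 1, "x": 1, "y": 11, "z": -13.6, "spin": 0}]'

```text
clock: 12.58
ee_pos: [0.6013, -0.1063, 0.2028]
ee_rot: [0.001, 0.996, 0.09, 0.002]
contact_force: [-0.4, -0.1, 0.7]
grip_width: 0.008
finger_force: 0.0
```

Request:
drive_tool --motion '[{"grip": 1, "x": 0, "y": 6, "z": 0, "spin": 0}, {"grip": 1, "x": 0, "y": 12, "z": 0, "spin": 0}, {"grip": 1, "x": 0, "y": 18, "z": 0, "spin": 0}, {"grip": 1, "x": 0, "y": 22, "z": 0, "spin": 0}, {"grip": 1, "x": 0, "y": 22, "z": 0, "spin": 0}]'

```text
clock: 13.2
ee_pos: [0.6382, -0.325, 0.1983]
ee_rot: [-0.0, 0.996, 0.087, -0.001]
contact_force: [0.4, 0.3, 0.4]
grip_width: 0.008
finger_force: 0.0
```

```bash
python3 chk.py c5; python3 -c "
from h import *
o=cv2.imread('pics/c5.png')
p,d=vision.capture('top');P=cloud('top',d);r=np.hypot(P[...,0]-C[0],P[...,1]-C[1]);m=((r<.12)&(P[...,2]>.075)).astype(np.uint8)
k,l,st,ce=cv2.connectedComponentsWithStats(m)
for i in range(1,k):print(st[i,4],P[l==i].mean(0))"
```

```text
side [-137.65   89.4 ] [-136.74   46.55] rest 0.91
side [-138.14   85.4 ] [-137.13   45.25] rest 1.01
side [-137.18   85.47] [-136.25   44.73] rest 0.94
top [-136.6   109.11] [-136.28   87.63] rest 0.33
top [-137.07  107.27] [-136.66   87.74] rest 0.41
top [-136.07  106.96] [-135.85   87.96] rest 0.22
[ 0.63833679 -0.32200451  0.19871368] [0.15250451 0.29067793 0.03864801]
22 [0.64370649 0.08666424 0.08853892]
153 [0.56105047 0.08267769 0.09682459]
21 [0.55676601 0.17776014 0.0888803 ]
19 [ 0.55176612 -0.00080625  0.08918564]
18 [0.46449015 0.09098201 0.08982481]
```

View pics/c5.png

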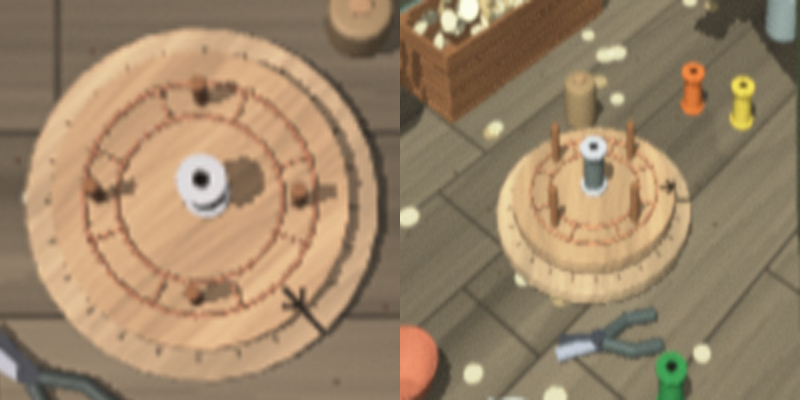

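The top view now shows the arrow at (297,297) running straight into the long line at (315,325), within about 0.3–0.9°. The line and base haven't moved, the reel stands in the middle, and the arm is clear. That is as fine as my push steps can resolve, so I'm handing in.

```bash
python3 -c "
from cell import close_job
print(close_job())"
```

```text
the job is handed in; nothing more can be done
None
```

The job is handed in: the board's arrow line is on the long scale line to within about 0.3° (top camera) to 0.9° (side camera), slightly past it; the base is unmoved, the wire reel still stands mid-board, and the arm is clear.

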